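Index the component carousel to the red pot

TASK

Work the carousel's ratchet lever until the red component pot stands at the yellow arrow, so that the student across the bench can take LEDs from it. Each full stroke of the lever advances the turntable by one tooth, which is one pocket; move it only by the lever, without touching the turntable or the red pot, and then let the lever go.

Things in the scene. Friction and masses are not known exactly. Their poses are not given: they have to be found in the camera images.
- red_pot: The red open pot, 35 mm wide, 26 mm tall, loose in a turntable pocket; origin at the centre of its underside, 48 mm above the bench. It starts 2 to 4 pockets short of the yellow arrow. Blue, yellow, white and green pots like it stand in other pockets.
- carousel: Turntable, 244 mm across its 12-toothed rim, on a round blue base; origin on its upright turning axis, at bench height. Teeth 36-48 mm above the bench, pocket walls to 58, pots to 74. 12 pockets 30 degrees apart, centres 85 mm from the axis. Turns only counter-clockwise from above, one pocket per lever stroke; pawls and friction hold it.
- lever_post (a point): Top centre (100 mm above the bench) of the lever's upright black post, 16 mm thick, bare down to 32 mm; 185 mm from the turntable axis, about which it swings. From rest push it counter-clockwise from above (to the robot's right) 0.63 rad to a firm stop: ~6 degrees free, then it turns the table. 2-5 N. A spring returns it when freed; only after a full return does it catch the next tooth.
- pickup (a point): Where the red pot's underside must end: the pocket-floor point (48 mm above the bench) 85 mm from the turntable axis towards the yellow arrow, which is 54 mm high, outside the rim on the side away from the robot. The lever's mid-stroke is straight opposite it.
Things that resemble listed ones, but are neither listed nor needed, are in the scene too. Of the things that look like the red_pot, the larger one is meant.

How it is judged:
By the outcome, as a careful person would: the job done as asked, in the order asked, and still so for the second after the job is handed in, with the robot touching nothing.
It also fails if it takes over 56 s, if anything falls off the work surface, if the arm or the gripper's body presses on something with over 40 N, if the wrist force passes 120 N, or if a joint passes its speed limit or range.

ROBOT

A 6-joint arm with a two-finger parallel gripper is mounted at the origin on the work surface. World frame = base frame: x ahead of the robot, y to its left, z up, the work surface at z = 0. Lengths are in m, angles in rad, forces in N, time in s.
With the tool pointing down it reaches from about 0.375 to 0.9 m from the base axis. Payload 3.1 kg.
Tool frame: the origin (TCP) lies midway between the tips of the shut fingers; the grasp point (between the pads) lies 19 mm behind it; z points along the fingers, y is the direction in which the jaws open and shut (so a half turn about z gives the same grasp; the last joint's range is limited). The gripper opens to 85 mm and grips with 20 to 120 N. Pads are 22 mm wide; open, the fingers measure 114 mm over their backs; the gripper's body (76 mm by 85 mm) begins 54 mm behind the grasp point. The pads swing forward as they close: fully open they stand 13 mm farther back than shut.
Start: joints at [-1.347, 0.527, 1.433, -0, 1.181, -0.178], TCP at [0.244, -0.575, 0.231] pointing down, gripper open.
Joint ranges: [-3.08, 3.08], [-0.75, 2.2], [0.22, 2.44], [-1.43, 4.57], [0, 2.65], [-2.85, 2.85]. Speed limits (rad/s): [2.79, 2.79, 3.14, 3.14, 3.14, 3.14].

INTERFACE

Orientations are given as a unit quaternion [x, y, z, w].
In Python, from station import manip gives the robot as it stands.
- The arm moves only by the tool play_rows, never from a script. Its argument "increments" is a list of rows, each a list of 3 entries, a list of its own where there are three numbers: the shift along the tool's x, y, z in m, then the turn, a rotation vector about the tool's x, y, z in rad, then the opening, from 0 (shut) to 1 (fully open). A call has 1 to 10 rows; each row is the pose to reach, as a shift and turn from the pose commanded when the call began, along the tool's axes at that moment; what a row does not reach only later rows make up. A row lasts 1/10 s, in which the tool goes at most 50 mm and 8.59 degrees, less where a joint would pass 70% of its speed; a pose out of reach is approached as far as the arm can. A call with a gripper value outside its range is refused whole. The fingers move at their own pace and stop on an object; "force" is the grip in N (left out, the last holds). Time passes only in rows, so rows that repeat a pose let the fingers close. It gives the time, the measured TCP pose, the force and the opening at its end, in the units of the state.
- manip.sense(): the state, without advancing time (a new reading comes with each control period).
- manip.snapshot(name): name is "scene" or "side" or "wrist"; returns (picture, depth): 400x640x3 uint8, red, green, blue; 400x640 float32, m along the optical axis (not along the pixel's ray), 0 where there is no reading.
- manip.camera_model(name): a dict with "camera_matrix" (3x3 intrinsics, pixels), "dist" ([k1, k2, p1, p2, k3] as OpenCV has them; the pictures are not rectified), "R" (3x3) and "t" (3): a world point X has camera coordinates R X + t. Camera axes: x right, y down, z forward; pixel columns grow to the right and rows downward; lengths in m; the calibration is good to about 2 mm. A picture is of the moment at which its call begins: read the wrist's pose just before it. camera_model takes no time and is no camera call; for the wrist camera it gives the pose at the moment of the call.
- manip.sign_off(): hands the job in, once; it reports no verdict.
Trained networks look in the newest picture that a camera, given by its name, has taken for a name from the list of things; names that differ only in an ending like _2 or _b are one class to them, and where a whole thing is asked for, a point or a joint stands for the part that bears it (a point fixed in the world has none). Each returns a list of dicts, best first, with "p" (0 to 1); they miss things now and then, are a little off and sometimes report something else, mostly with a low value. They report only what shows in the picture. A call takes as long as a camera call. They do not tell look-alikes from the thing itself.
- manip.regions_of(camera, thing): "region" (400x640 bool, what is visible of it) and "rect" ([left, top, width, height] in pixels, round what is visible of it).
The state is a dict: "t": time; "q": joint angles; "qd": joint speeds; "tau": joint torques, N m; "tcp_pos": TCP position; "tool_rot": TCP orientation; "force": force on the tool from outside, world axes, zero at the start; "ft_torque": the same for the moment, N m; "finger_gap": opening from 0.0 (shut) to 1.0 (fully open).
Only numpy, scipy, OpenCV 4.12 (cv2) and the standard library are available. Lean on these libraries where they do the work, as an engineer would, in place of code of your own. Each camera call takes 0.05 s, during which the arm holds its last target.

## Working session

There is one attempt and no reset: what is moved stays moved. The work goes in short steps, Python scripts to look and compute and a tool call to move; the robot and the scene stay as the last step left them, time stands still between calls to the robot, and variables do not carry over. Pictures are saved under pics/ and viewed, and the job is handed in when it is done.

Besides the shell and the picture viewer there is one more tool, called after "Call:" in YAML: its name, and indented under it one key for each argument. play_rows: Moves the arm, as the interface text tells. Its arguments: {"type":"object","properties":{"increments":{"type":"array"},"force":{"type":"number"}},"required":["increments"]}

```bash
ls; mkdir -p pics; python3 - <<'E'
from station import manip
import cv2
s=manip.sense();print({k:(v if not hasattr(v,'round') else v) for k,v in s.items()})
for n in ["scene","side"]:
    p,d=manip.snapshot(n);cv2.imwrite(f"pics/{n}0.png",p[:,:,::-1]);import numpy as np;np.save(f"pics/{n}0d.npy",d)
    c=manip.camera_model(n);print(n,c)
    for th in ["red_pot","carousel","lever_post"]:
        for r in manip.regions_of(n,th)[:4]: print(n,th,round(r["p"],2),r["rect"])
E
```

```text
pics
{'t': 0.0, 'q': array([-1.34750171e+00,  5.28481682e-01,  1.43392969e+00, -4.12900895e-05,
        1.18137086e+00, -1.78508923e-01]), 'qd': array([ 0.00137811,  0.00221759, -0.00140686, -0.00030524, -0.0008843 ,
        0.00133193]), 'tau': array([ 8.27916265e-04, -4.42346549e+01, -1.78023595e+01, -8.83570942e-05,
        8.47440708e-03, -1.22809240e-05]), 'tcp_pos': array([ 0.2442725 , -0.57449975,  0.23031536]), 'tool_rot': array([ 9.79884870e-01,  1.99560626e-01, -4.35993683e-05, -1.09408963e-03]), 'force': array([0.31845359, 0.11787208, 0.15195302]), 'ft_torque': array([-0.02463171, -0.01378149, -0.08017853]), 'finger_gap': 1.0026884819207709}
scene {'camera_matrix': array([[375.12568843,   0.        , 319.69889088],
       [  0.        , 375.12568843, 196.74024212],
       [  0.        ,   0.        ,   1.        ]]), 'dist': array([0.0270097, 0.       , 0.       , 0.       , 0.       ]), 'R': array([[-0.03920585,  0.99917904,  0.01020498],
       [ 0.84657417,  0.03863986, -0.5308664 ],
       [-0.5308249 , -0.01217379, -0.84739408]]), 't': array([ 0.0220078 , -0.48817102,
[... 153 characters left out ...]
.4]
scene lever_post 0.6 [360.1, 135.0, 31.3, 50.3]
side {'camera_matrix': array([[478.89171032,   0.        , 315.61530307],
       [  0.        , 478.89171032, 195.78708303],
       [  0.        ,   0.        ,   1.        ]]), 'dist': array([-0.04890602,  0.        ,  0.        ,  0.        ,  0.        ]), 'R': array([[ 0.86580608, -0.50007125, -0.01756614],
       [-0.37437032, -0.62408029, -0.68583573],
       [ 0.33200405,  0.60037699, -0.72754435]]), 't': array([-0.56898878,  0.30791131,  0.71592084])}
side red_pot 0.74 [301.7, 195.8, 15.3, 19.0]
side red_pot 0.53 [322.6, 289.5, 16.7, 24.6]
side carousel 0.75 [237.4, 143.8, 123.4, 87.9]
side lever_post 0.81 [204.7, 187.0, 43.0, 37.7]
```

```bash
python3 - <<'E'
import cv2
a=cv2.imread("pics/scene0.png");b=cv2.imread("pics/side0.png")
cv2.imwrite("pics/scene0c.png",cv2.resize(a[110:320,210:470],None,fx=3,fy=2.8,interpolation=cv2.INTER_CUBIC))
cv2.imwrite("pics/side0c.png",cv2.resize(b[120:330,180:440],None,fx=3,fy=2.8,interpolation=cv2.INTER_CUBIC))
E
```

```text
(no output)
```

View pics/scene0c.png

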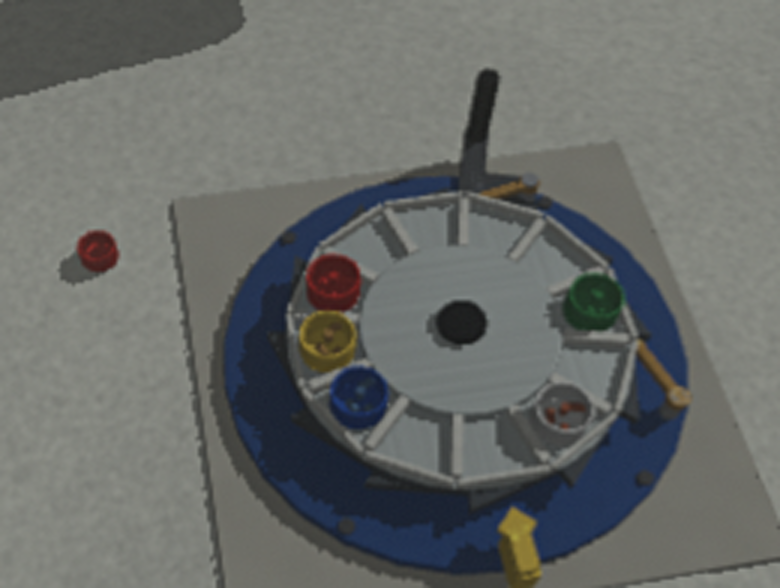

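View pics/side0c.png

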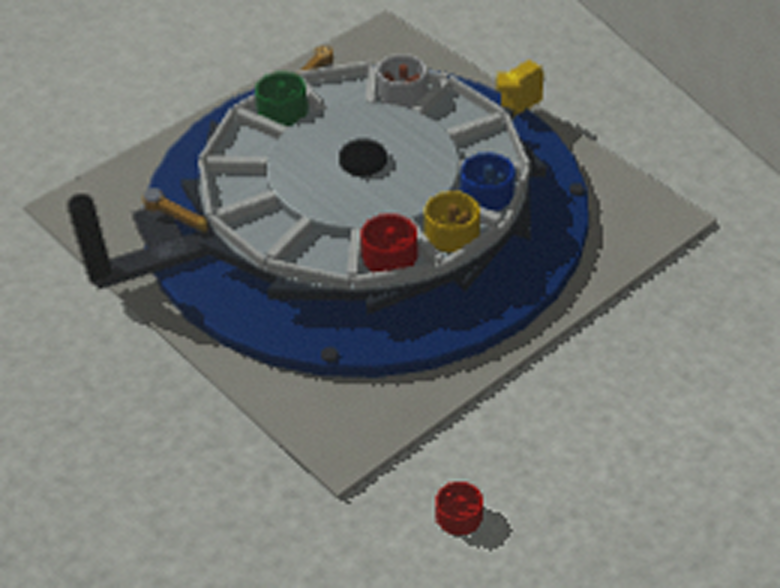

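View pics/scene0.png

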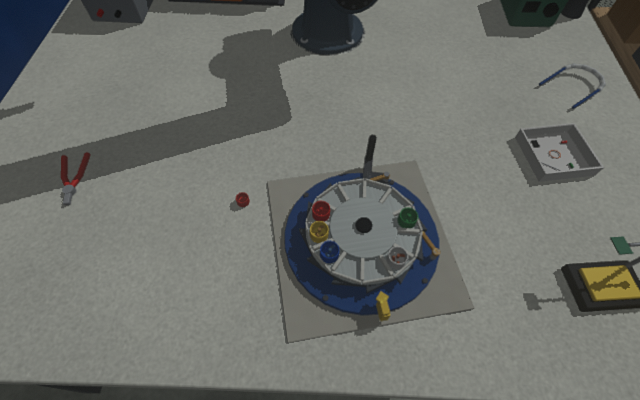

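Scene crop: a larger red pot in the turntable at scene pixel (321,210), and a small look‑alike on the bench at (242,197). The lever post is at (372,137–170), the arrow at (383,300) and the hub at (364,225). The candidates for red_pot are those two, and the description (in a pocket, larger) picks (321,210). Next I measure.

```bash
cat > h.py <<'E'
import numpy as np,cv2
from station import manip
def ray(cm,uv):
    u=cv2.undistortPoints(np.array([[uv]],float),cm["camera_matrix"],cm["dist"])[0,0]
    R=cm["R"];c=-R.T@cm["t"];return c,R.T@np.array([u[0],u[1],1.])
def atz(cm,uv,z):
    c,d=ray(cm,uv);return c+d*(z-c[2])/d[2]
def tri(c1,u1,c2,u2):
    a,d=ray(c1,u1);b,e=ray(c2,u2)
    s=np.linalg.lstsq(np.c_[d,-e],b-a,rcond=None)[0]
    p,q=a+d*s[0],b+e*s[1];return (p+q)/2,np.linalg.norm(p-q)
E
python3 - <<'E'
from h import *
np.set_printoptions(precision=4,suppress=True)
a=cv2.imread("pics/scene0.png");b=cv2.imread("pics/side0.png")
S=manip.camera_model("scene");D=manip.camera_model("side")
def sc(x,y):return (210+x/3,110+y/2.8)
def sd(x,y):return (180+x/3,120+y/2.8)
print("post top tri",tri(S,sc(487,73),D,sd(81,199)), atz(S,sc(487,73),.1),atz(D,sd(81,199),.1))
print("hub tri",tri(S,sc(461,322),D,sd(363,157)))
for n,p,q in [("red",(333,268),(389,228)),("yel",(327,325),(452,207)),("blue",(360,380),(488,166)),("green",(594,288),(281,84)),("white",(566,395),(402,69))]:
    print(n,atz(S,sc(*p),.074),atz(D,sd(*q),.074),tri(S,sc(*p),D,sd(*q)))
print("arrow",atz(S,sc(518,512),.054),atz(D,sd(501,75),.054),tri(S,sc(518,512),D,sd(499,75)))
# fit rim of pocket wall
E
python3 - <<'E'
import cv2
a=cv2.imread("pics/scene0.png");b=cv2.imread("pics/side0.png")
cv2.imwrite("pics/lev.png",cv2.resize(cv2.hconcat([a[125:205,335:415],b[170:250,190:270]]),None,fx=5,fy=5,interpolation=cv2.INTER_CUBIC))
E
```

```text
post top tri (array([0.4901, 0.1029, 0.1012]), np.float64(0.002000029397722467)) [0.488  0.1038 0.1   ] [0.4907 0.1029 0.1   ]
hub tri (array([0.6738, 0.0857, 0.0605]), np.float64(0.001431855829250104))
red [0.6429 0.0049 0.074 ] [0.6494 0.0059 0.074 ] (array([0.6468, 0.0038, 0.0785]), np.float64(0.0031622968056329065))
yel [0.6863 0.0029 0.074 ] [0.6924 0.0023 0.074 ] (array([0.6897, 0.0014, 0.0776]), np.float64(0.0041192313811829985))
blue [0.7246 0.0239 0.074 ] [0.7323 0.0236 0.074 ] (array([0.7285, 0.022 , 0.0788]), np.float64(0.004914073340761976))
green [0.651  0.1681 0.074 ] [0.6567 0.1686 0.074 ] (array([0.6545, 0.1659, 0.078 ]), np.float64(0.00274019784007742))
white [0.7294 0.145  0.074 ] [0.7358 0.1403 0.074 ] (array([0.7332, 0.1416, 0.0766]), np.float64(0.006988556540281011))
arrow [0.799  0.1163 0.054 ] [0.8036 0.1185 0.054 ] (array([0.8001, 0.1158, 0.0575]), np.float64(9.929516863549254e-05))
```

View pics/lev.png

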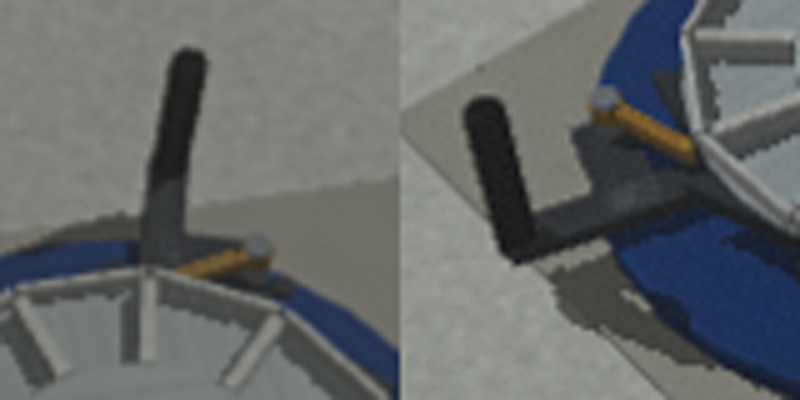

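The geometry is consistent. The hub is at (0.674, 0.086). The post is at (0.490, 0.103), a radius of 0.185 m as specified, at 174.7°. The arrow is at about 13°, as mid-stroke predicts. The red pot is at 251.5° with an 85 mm radius, so it needs about 4 strokes. I move to the +y side of the post.

Call:
play_rows:
  increments:
    - [[0.03, -0.033, 0], [0, 0, 0.018], 0]
    - [[0.06, -0.066, 0], [0, 0, 0.036], 0]
    - [[0.09, -0.1, 0], [0, 0, 0.054], 0]
    - [[0.12, -0.133, 0], [0, 0, 0.072], 0]
    - [[0.15, -0.166, 0], [0, 0, 0.09], 0]
    - [[0.18, -0.2, 0], [0, 0, 0.108], 0]
    - [[0.21, -0.233, 0], [0, 0, 0.126], 0]
    - [[0.24, -0.266, 0], [0, 0, 0.144], 0]
    - [[0.27, -0.3, 0], [0, 0, 0.16], 0]
    - [[0.3, -0.333, 0], [0, 0, 0.178], 0]
  force: 40

```text
t: 1.4
tcp_pos: [0.3907, -0.1498, 0.2317]
tool_rot: [0.994, 0.111, 0.0, 0.0]
force: [1.0, 0.3, 0.4]
finger_gap: -0.003
```

Call:
play_rows:
  increments:
    - [[0.022, -0.035, 0], [0, 0, 0], 0]
    - [[0.045, -0.07, 0], [0, 0, 0], 0]
    - [[0.065, -0.105, 0], [0, 0, 0], 0]
    - [[0.087, -0.14, 0], [0, 0, 0], 0]
    - [[0.108, -0.175, 0], [0, 0, 0], 0]
    - [[0.13, -0.21, 0], [0, 0, 0], 0]
    - [[0.15, -0.245, 0], [0, 0, 0], 0]
    - [[0.17, -0.274, 0.02], [0, 0, 0], 0]
    - [[0.17, -0.274, 0.04], [0, 0, 0], 0]
    - [[0.17, -0.274, 0.05], [0, 0, 0], 0]

```text
t: 2.4
tcp_pos: [0.4945, 0.1545, 0.1799]
tool_rot: [0.994, 0.113, -0.001, 0.0]
force: [0.8, 0.5, -0.1]
finger_gap: -0.003
```

Call:
play_rows:
  increments:
    - [[0, 0, 0.04], [0, 0, 0], 0]
    - [[0, 0, 0.075], [0, 0, 0], 0]
    - [[0, 0, 0.1], [0, 0, 0], 0]
    - [[0, 0, 0.115], [0, 0, 0], 0]
    - [[0, 0, 0.115], [0, 0, 0], 0]

```text
t: 2.9
tcp_pos: [0.4938, 0.1525, 0.0646]
tool_rot: [0.994, 0.111, -0.002, -0.0]
force: [-0.9, 0.5, 0.1]
finger_gap: 0.003
```

```bash
cat > look.py <<'E'
import sys
from h import *
n=sys.argv[1]
s=manip.sense();print(s["t"],s["tcp_pos"],s["force"])
a=manip.snapshot("scene")[0][:,:,::-1];b=manip.snapshot("side")[0][:,:,::-1]
o=cv2.hconcat([cv2.resize(a[110:320,260:460],None,fx=2,fy=2.5),cv2.resize(b[110:320,180:380],None,fx=2,fy=2.5)])
cv2.imwrite(f"pics/{n}.png",o)
E
python3 look.py l1
```

```text
2.9 [0.49379598 0.15254668 0.06460607] [-0.92383273  0.49540617  0.05939707]
```

View pics/l1.png

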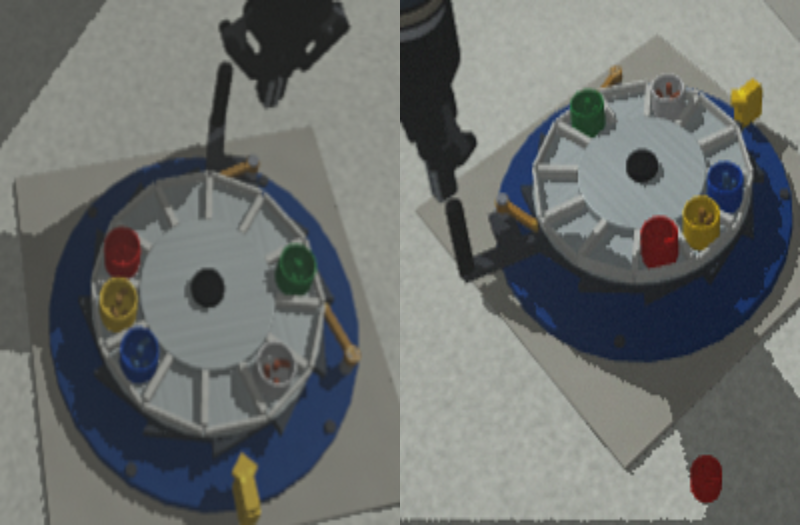

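The fingers are on the +y side of the post and clear of it. I centre them radially and start the first stroke.

Call:
play_rows:
  increments:
    - [[-0.015, 0, -0.008], [0, 0, 0], 0]
    - [[-0.015, 0.02, -0.008], [0, 0, 0], 0]
    - [[-0.016, 0.032, -0.008], [0, 0, 0], 0]
    - [[-0.02, 0.044, -0.008], [0, 0, 0], 0]
    - [[-0.022, 0.056, -0.008], [0, 0, 0], 0]
    - [[-0.0235, 0.068, -0.008], [0, 0, 0], 0]
    - [[-0.024, 0.08, -0.008], [0, 0, 0], 0]
    - [[-0.0235, 0.092, -0.008], [0, 0, 0], 0]
    - [[-0.023, 0.104, -0.008], [0, 0, 0], 0]
    - [[-0.021, 0.116, -0.008], [0, 0, 0], 0]

```text
t: 4.0
tcp_pos: [0.4997, 0.0349, 0.0739]
tool_rot: [0.994, 0.112, -0.001, -0.0]
force: [-2.5, 1.9, 0.7]
finger_gap: -0.001
```

```bash
python3 look.py l2
```

```text
4.0 [0.49969497 0.03493627 0.07390631] [-2.53376561  1.94919172  0.68272903]
```

View pics/l2.png

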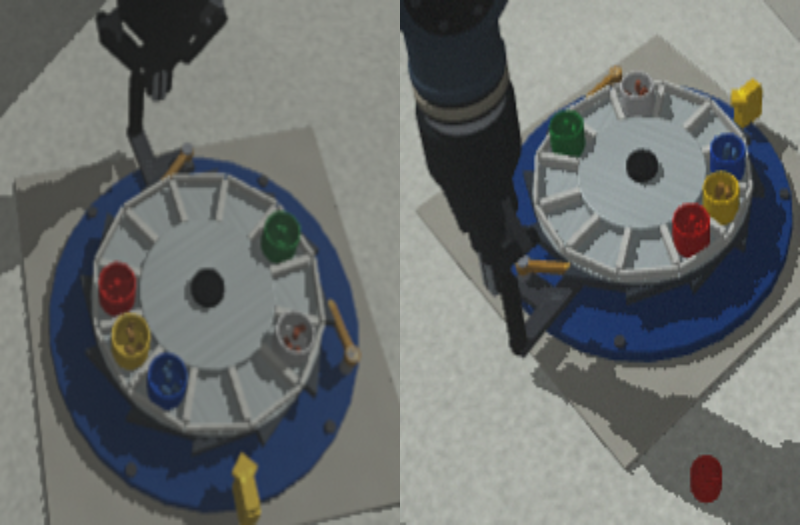

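The table turns with the push. Red is now about 20° along. Now to the stop.

Call:
play_rows:
  increments:
    - [[0.003, 0.01, 0], [0, 0, 0], 0]
    - [[0.005, 0.018, 0], [0, 0, 0], 0]
    - [[0.006, 0.022, 0], [0, 0, 0], 0]
    - [[0.007, 0.025, 0], [0, 0, 0], 0]
    - [[0.007, 0.025, 0], [0, 0, 0], 0]

```text
t: 4.6
tcp_pos: [0.5125, 0.0132, 0.0741]
tool_rot: [0.994, 0.111, -0.001, -0.001]
force: [-2.2, 3.6, 0.3]
finger_gap: 0.003
```

Call:
play_rows:
  increments:
    - [[0.001, 0.004, 0], [0, 0, 0], 0]
    - [[0.001, 0.004, 0], [0, 0, 0], 0]

```text
t: 4.8
tcp_pos: [0.5131, 0.0117, 0.0741]
tool_rot: [0.994, 0.111, -0.002, -0.002]
force: [-1.5, 12.6, 2.6]
finger_gap: 0.001
```

The firm stop is reached: force jumped from 3.6 N to 12.6 N with only 1.5 mm of motion. I back off along the arc so the lever can return fully.

Call:
play_rows:
  increments:
    - [[-0.004, -0.02, 0], [0, 0, 0], 0]
    - [[-0.007, -0.04, 0], [0, 0, 0], 0]
    - [[-0.01, -0.06, 0], [0, 0, 0], 0]
    - [[-0.01, -0.08, 0], [0, 0, 0], 0]
    - [[-0.008, -0.1, 0], [0, 0, 0], 0]
    - [[-0.004, -0.12, 0], [0, 0, 0], 0]
    - [[-0.002, -0.145, 0], [0, 0, 0], 0]
    - [[-0.002, -0.145, 0], [0, 0, 0], 0]
    - [[-0.002, -0.145, 0], [0, 0, 0], 0]

```text
t: 5.7
tcp_pos: [0.4821, 0.1503, 0.0747]
tool_rot: [0.994, 0.113, 0.002, 0.0]
force: [0.6, 0.1, 0.5]
finger_gap: 0.001
```

```bash
python3 look.py l3
```

```text
5.7 [0.48210587 0.15025702 0.07467103] [0.56886106 0.08416629 0.4851359 ]
```

View pics/l3.png

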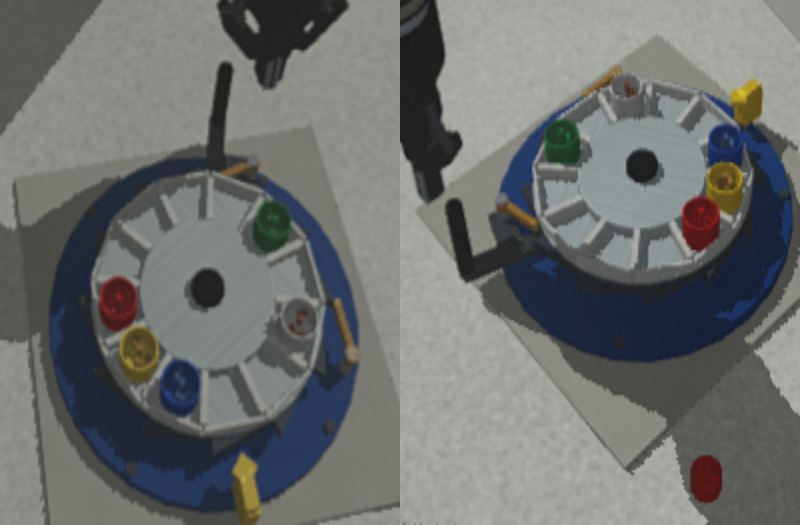

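Exactly one pocket: red is now at scene crop (118,300), where yellow was. The lever is back at rest at (225,70). Stroke 2.

Call:
play_rows:
  increments:
    - [[0, 0.02, 0], [0, 0, 0], 0]
    - [[-0.001, 0.032, 0], [0, 0, 0], 0]
    - [[-0.005, 0.044, 0], [0, 0, 0], 0]
    - [[-0.007, 0.056, 0], [0, 0, 0], 0]
    - [[-0.0085, 0.068, 0], [0, 0, 0], 0]
    - [[-0.009, 0.08, 0], [0, 0, 0], 0]
    - [[-0.0085, 0.092, 0], [0, 0, 0], 0]
    - [[-0.008, 0.104, 0], [0, 0, 0], 0]
    - [[-0.006, 0.116, 0], [0, 0, 0], 0]
    - [[-0.003, 0.126, 0], [0, 0, 0], 0]

```text
t: 6.8
tcp_pos: [0.5056, 0.0257, 0.0741]
tool_rot: [0.994, 0.111, -0.001, -0.0]
force: [-2.4, 2.7, -0.1]
finger_gap: 0.003
```

Call:
play_rows:
  increments:
    - [[0.002, 0.008, 0], [0, 0, 0], 0]
    - [[0.004, 0.014, 0], [0, 0, 0], 0]
    - [[0.005, 0.019, 0], [0, 0, 0], 0]
    - [[0.005, 0.019, 0], [0, 0, 0], 0]
    - [[0.005, 0.02, 0], [0, 0, 0], 0]

```text
t: 7.3
tcp_pos: [0.5137, 0.0113, 0.0742]
tool_rot: [0.994, 0.111, -0.001, -0.003]
force: [-1.6, 16.9, 2.6]
finger_gap: 0.005
```

At the stop again (16.9 N). Return.

Call:
play_rows:
  increments:
    - [[-0.004, -0.02, 0], [0, 0, 0], 0]
    - [[-0.007, -0.04, 0], [0, 0, 0], 0]
    - [[-0.01, -0.06, 0], [0, 0, 0], 0]
    - [[-0.01, -0.08, 0], [0, 0, 0], 0]
    - [[-0.008, -0.1, 0], [0, 0, 0], 0]
    - [[-0.004, -0.12, 0], [0, 0, 0], 0]
    - [[-0.002, -0.146, 0], [0, 0, 0], 0]
    - [[-0.002, -0.146, 0], [0, 0, 0], 0]
    - [[-0.002, -0.146, 0], [0, 0, 0], 0]

```text
t: 8.2
tcp_pos: [0.4823, 0.1503, 0.0747]
tool_rot: [0.994, 0.113, 0.002, 0.0]
force: [-0.6, 0.3, -0.1]
finger_gap: -0.003
```

```bash
python3 look.py l4
```

```text
8.2 [0.48233494 0.15025354 0.07466069] [-0.62606112  0.32315006 -0.1169977 ]
```

View pics/l4.png

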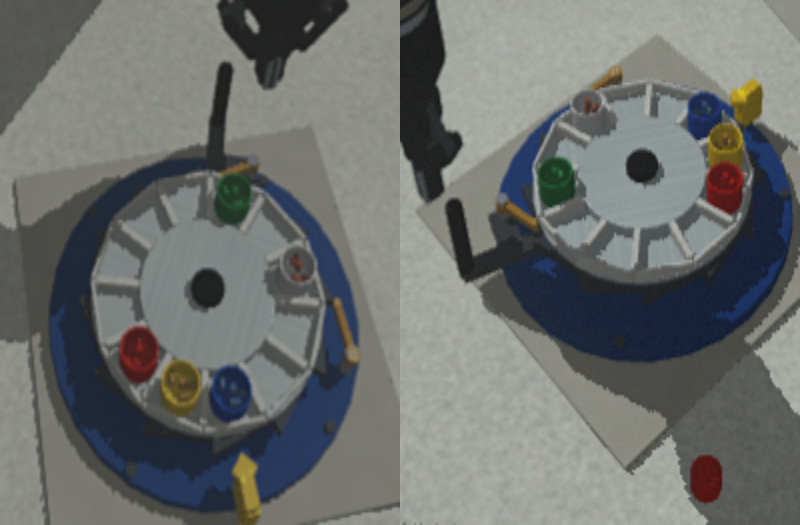

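Red is now at (140,350). Blue stands at the arrow pocket (230,390), so red needs exactly 2 more strokes. Stroke 3.

Call:
play_rows:
  increments:
    - [[0, 0.02, 0], [0, 0, 0], 0]
    - [[-0.001, 0.032, 0], [0, 0, 0], 0]
    - [[-0.005, 0.044, 0], [0, 0, 0], 0]
    - [[-0.007, 0.056, 0], [0, 0, 0], 0]
    - [[-0.0085, 0.068, 0], [0, 0, 0], 0]
    - [[-0.009, 0.08, 0], [0, 0, 0], 0]
    - [[-0.0085, 0.092, 0], [0, 0, 0], 0]
    - [[-0.008, 0.104, 0], [0, 0, 0], 0]
    - [[-0.006, 0.116, 0], [0, 0, 0], 0]
    - [[-0.003, 0.126, 0], [0, 0, 0], 0]

```text
t: 9.3
tcp_pos: [0.5056, 0.0257, 0.0741]
tool_rot: [0.994, 0.111, -0.001, -0.0]
force: [-2.6, 2.7, -1.4]
finger_gap: -0.0
```

Call:
play_rows:
  increments:
    - [[0.002, 0.008, 0], [0, 0, 0], 0]
    - [[0.004, 0.014, 0], [0, 0, 0], 0]
    - [[0.005, 0.019, 0], [0, 0, 0], 0]
    - [[0.005, 0.019, 0], [0, 0, 0], 0]
    - [[0.005, 0.02, 0], [0, 0, 0], 0]

```text
t: 9.8
tcp_pos: [0.5137, 0.0114, 0.0742]
tool_rot: [0.994, 0.111, -0.001, -0.003]
force: [-2.0, 15.6, 1.6]
finger_gap: 0.0
```

Call:
play_rows:
  increments:
    - [[-0.004, -0.02, 0], [0, 0, 0], 0]
    - [[-0.007, -0.04, 0], [0, 0, 0], 0]
    - [[-0.01, -0.06, 0], [0, 0, 0], 0]
    - [[-0.01, -0.08, 0], [0, 0, 0], 0]
    - [[-0.008, -0.1, 0], [0, 0, 0], 0]
    - [[-0.004, -0.12, 0], [0, 0, 0], 0]
    - [[-0.002, -0.146, 0], [0, 0, 0], 0]
    - [[-0.002, -0.146, 0], [0, 0, 0], 0]
    - [[-0.002, -0.146, 0], [0, 0, 0], 0]

```text
t: 10.7
tcp_pos: [0.4823, 0.1503, 0.0747]
tool_rot: [0.994, 0.113, 0.002, 0.0]
force: [-0.4, -0.8, -1.0]
finger_gap: -0.001
```

```bash
python3 look.py l5
```

```text
10.7 [0.48232904 0.15028135 0.07466897] [-0.39731169 -0.81983097 -0.98899146]
```

View pics/l5.png

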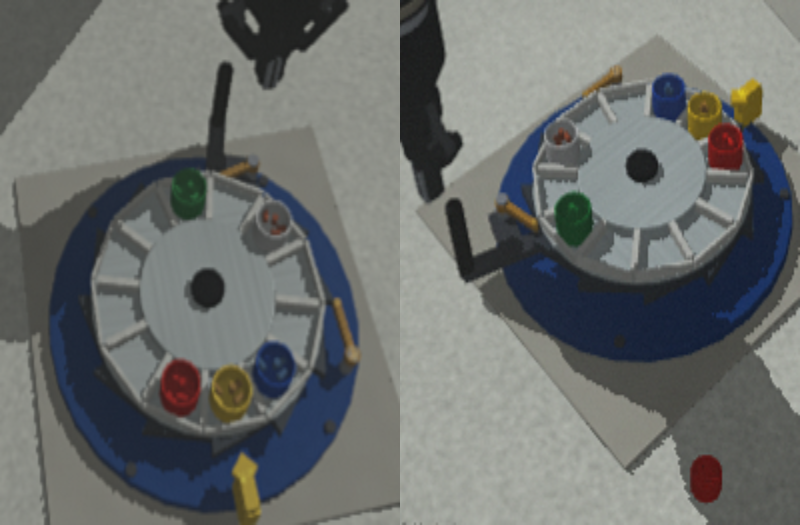

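Red is at (180,385), with yellow at the arrow. One more stroke, then I let go and raise the arm clear.

Call:
play_rows:
  increments:
    - [[0, 0.02, 0], [0, 0, 0], 0]
    - [[-0.001, 0.032, 0], [0, 0, 0], 0]
    - [[-0.005, 0.044, 0], [0, 0, 0], 0]
    - [[-0.007, 0.056, 0], [0, 0, 0], 0]
    - [[-0.0085, 0.068, 0], [0, 0, 0], 0]
    - [[-0.009, 0.08, 0], [0, 0, 0], 0]
    - [[-0.0085, 0.092, 0], [0, 0, 0], 0]
    - [[-0.008, 0.104, 0], [0, 0, 0], 0]
    - [[-0.006, 0.116, 0], [0, 0, 0], 0]
    - [[-0.003, 0.126, 0], [0, 0, 0], 0]

```text
t: 11.8
tcp_pos: [0.5056, 0.0257, 0.0741]
tool_rot: [0.994, 0.111, -0.001, -0.0]
force: [-2.5, 2.1, -0.1]
finger_gap: -0.004
```

Call:
play_rows:
  increments:
    - [[0.002, 0.008, 0], [0, 0, 0], 0]
    - [[0.004, 0.014, 0], [0, 0, 0], 0]
    - [[0.005, 0.019, 0], [0, 0, 0], 0]
    - [[0.005, 0.019, 0], [0, 0, 0], 0]
    - [[0.005, 0.02, 0], [0, 0, 0], 0]

```text
t: 12.3
tcp_pos: [0.5137, 0.0114, 0.0742]
tool_rot: [0.994, 0.111, -0.001, -0.003]
force: [-1.5, 15.2, 2.2]
finger_gap: -0.001
```

Call:
play_rows:
  increments:
    - [[-0.004, -0.02, 0], [0, 0, 0], 0]
    - [[-0.007, -0.04, 0], [0, 0, 0], 0]
    - [[-0.01, -0.06, 0], [0, 0, 0], 0]
    - [[-0.01, -0.08, 0], [0, 0, 0], 0]
    - [[-0.008, -0.1, 0], [0, 0, 0], 0]
    - [[-0.004, -0.12, 0], [0, 0, 0], 0]
    - [[-0.002, -0.15, 0], [0, 0, 0], 0]
    - [[-0.002, -0.15, -0.04], [0, 0, 0], 0]
    - [[-0.002, -0.15, -0.07], [0, 0, 0], 0]
    - [[-0.002, -0.15, -0.07], [0, 0, 0], 0]

```text
t: 13.3
tcp_pos: [0.4849, 0.1546, 0.1484]
tool_rot: [0.994, 0.113, 0.007, 0.001]
force: [0.9, 0.5, 0.1]
finger_gap: 0.001
```

```bash
python3 look.py l6; python3 - <<'E'
from h import *
np.set_printoptions(precision=4,suppress=True)
for n in ["scene","side"]:
    p,_=manip.snapshot(n);cm=manip.camera_model(n)
    cv2.imwrite(f"pics/fin_{n}.png",p[:,:,::-1])
    for r in manip.regions_of(n,"red_pot")[:2]:
        x,y,w,h=r["rect"];q=atz(cm,(x+w/2,y+h/2),.061)
        print(n,r["p"],r["rect"],q,np.hypot(q[0]-.674,q[1]-.0857),np.degrees(np.arctan2(q[1]-.0857,q[0]-.674)))
E
```

```text
13.3 [0.48493721 0.15461768 0.14835045] [0.91484643 0.50389226 0.11755515]
scene 0.95 [364.1, 257.2, 22.4, 21.0] [0.757  0.1046 0.061 ] 0.08513054885788102 12.80877031868453
scene 0.62 [235.7, 190.8, 14.1, 16.8] [ 0.6273 -0.1478  0.061 ] 0.23812847477777013 -101.3118963054147
side 0.67 [327.8, 147.4, 11.4, 16.7] [0.7601 0.1024 0.061 ] 0.08771788537778717 11.002375968406962
side 0.5 [322.5, 290.9, 16.7, 21.1] [ 0.5782 -0.1868  0.061 ] 0.2888407983599942 -109.36949505448929
```

View pics/l6.png

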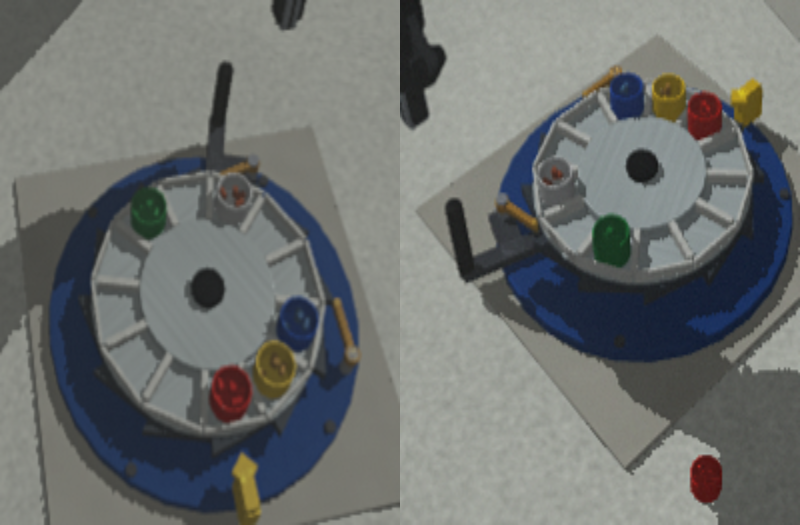

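Red is at crop (230,390), in the pocket facing the arrow. It measures 85–88 mm from the axis at 11–13°, against an arrow bearing of about 13°. The lever is back at rest and the arm is clear.

```bash
python3 -c "
from station import manip
print(manip.sign_off())"
```

```text
the job is handed in; nothing more can be done
None
```

The red pot now stands in the pocket at the yellow arrow. I got it there with four full lever strokes, pushing only the post with the shut fingers. The job was handed in at about 13.5 s of the 56 s allowed.

- **Strokes:** Each stroke reached the firm stop, with 13–17 N measured against the 2–5 N of normal pushing. I then backed off fully so the lever could return. After each one, the pictures showed one pocket of advance and the lever at rest.
- **Red pot position:** The scene camera puts it 85 mm from the axis at 12.8°. The arrow's own bearing measured 13–14°.
- **Disagreement between cameras:** The side camera gave 88 mm at 11°, about 3 to 4 mm away from the scene camera. I put that down to calibration and partial occlusion of the pot in that view.
- **At hand-in:** The lever was free and back at rest. The gripper was raised to 0.15 m, touching nothing, and all pots were still in their pockets.

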